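# Check the coating of a painted enclosure with the sprung gauge

### The arm

A 6-joint arm with a two-finger parallel gripper is mounted at the origin on the work surface. World frame = base frame: x ahead of the robot, y to its left, z up, the work surface at z = 0. Lengths are in m, angles in rad, forces in N, time in s.
With the tool pointing down it reaches from about 0.35 to 0.875 m from the base axis. Payload 4.2 kg.
Tool frame: the origin (TCP) lies midway between the tips of the shut fingers; the grasp point (between the pads) lies 19 mm behind it (manip.grasp_offset is the distance from the TCP to the grasp point, in m); x points along the fingers, y is the direction in which the jaws open and shut, and the axes are right-handed (so a half turn about x gives the same grasp; the last joint's range is limited). The gripper opens to 85 mm and grips with 20 to 120 N. Pads are 22 mm wide; open, the fingers measure 114 mm over their backs; the gripper's body (76 mm by 85 mm) begins 54 mm behind the grasp point. The pads swing forward as they close: fully open they stand 13 mm farther back than shut.
Start: joints at [1.488, 0.385, 0.008, 0, -1.194, -0.259], TCP at [0.209, 0.589, 0.231] pointing down, gripper open.
Joint ranges: [-3.14, 3.14], [-1.21, 2.06], [-1.07, 1.41], [-3.16, 2.05], [-2.99, -0.16], [-3.1, 3.1]. Speed limits (rad/s): [2.79, 2.79, 3.14, 3.14, 3.14, 3.14].

### API

Orientations are given as a unit quaternion [x, y, z, w].
In Python, from cell import monitor, cams, ticket, manip gives the robot as it stands.
- The arm moves only by the shell command python3 -m inch 'ROWS' [FORCE]. ROWS is JSON, a list of rows, each an object of numbers: "claw": the opening, from 0 (shut) to 1 (fully open); "tx", "ty", "tz": the shift along the world's x, y, z in cm; "rx", "ry", "rz": the turn, a rotation vector about the world's x, y, z in rad. A call has 1 to 20 rows; each row shifts and turns the commanded pose from where the row before left it; what a row does not reach is not made up. A row lasts 1/12 s, in which the tool goes at most 41.7 mm and 7.16 degrees, less where a joint would pass 70% of its speed; a pose out of reach is approached as far as the arm can. A call is refused whole if a number of a shift passes 4.17 or a number of a turn 0.125, either way. A call with a gripper value outside its range is refused whole. The fingers move at their own pace and stop on an object; FORCE is the grip in N (left out, the last holds). Time passes only in rows, so rows that do not move let the fingers close. It gives the time, the measured TCP pose, the force and the opening at its end, in the units of the state.
- monitor.observe(): the state, without advancing time (a new reading comes with each control period).
- cams.get_image(name): name is "scene" or "side" or "wrist"; returns the picture (384x512x3 uint8, red, green, blue); there is no depth.
- cams.camera_info(name): a dict with "camera_matrix" (3x3 intrinsics, pixels), "eye" and "rotation" of the camera in the world; the wrist camera has in their place "hand_eye" (4x4, takes a point from camera to tool coordinates, whose origin is the TCP and whose axes are the tool frame's). Camera axes: x right, y down, z forward; pixel columns grow to the right and rows downward; lengths in m; the calibration is good to about 2 mm. A picture is of the moment at which its call begins: read the wrist's pose just before it. camera_info takes no time and is no camera call.
- ticket.sign_off(): hands the job in, once; it reports no verdict.
The state is a dict: "time": time; "q": joint angles; "joint_vel": joint speeds; "tau": joint torques, N m; "tcp_pos": TCP position; "tool_rot": TCP orientation; "wrist_force": force on the tool from outside, world axes, zero at the start; "moment": the same for the moment, N m; "finger_gap": finger opening in m.
Only numpy, scipy, OpenCV 4.12 (cv2) and the standard library are available. Lean on these libraries where they do the work, as an engineer would, in place of code of your own. Each camera call takes 0.05 s, during which the arm holds its last target.

### The job

Take the sprung coating gauge (the slim round-barrelled probe) out of its pocket in the tray and hold its tip inside the printed circle on the enclosure's sloping face, with the gauge square to that face and pressed lightly, so that the sprung tip is pushed about halfway in. Finish while still holding it there, pressed and steady in the gripper; do not let go. Leave the other probes in their pockets, do not bump the tin or the reel, and do not press hard on the enclosure.

Things in the scene. Friction and masses are not known exactly. Their poses are not given: they have to be found in the camera images.
- gauge: Sprung coating gauge, 92 mm, 70 g, hanging tip down in a tray pocket by its black collar. Origin: centre of the collar's underside; z up its axis, away from the tip. Collar: 24 mm wide, z 0 to 4 mm. Upper barrel, to grip: ROUND, 16 mm wide, z 4 to 52 mm, thin black band near its top. Below: 14 mm barrel to z -26 mm, then the sprung tip, 6 mm wide, round end, to z -40 mm. Turn about z is free.
- gauge_tip (a point): The very end of the gauge's sprung tip: 40 mm below the gauge's origin along its axis when the tip is out (it moves with the tip).
- plunger (a joint): How far the gauge's sprung tip is pushed into the barrel, in m: 0 fully out (as at the start), 0.010 fully in. Spring: about 2 N to start moving, 0.5 N more per mm (4.5 N at halfway, 7 N fully in, then rigid).
- tray: Fixed grey plastic pocket tray, 80 mm (x) by 230 mm (y) by 46 mm high, origin at the centre of its underside on the table, z up. Three round through pockets of 17 mm diameter in a row along its y axis at y = -75, 0 and +75 mm. Which probe hangs in which pocket varies.
- square_probe: Another probe, to be left in its pocket: shaped as the gauge (its tip is not sprung), but with a SQUARE upper barrel 16 by 16 mm, z 4 to 52 mm. Origin at the centre of the collar's underside. Loose.
- stub_probe: Another probe, to be left in its pocket: shaped as the gauge (its tip is not sprung), but with a short THICK round head 26 mm in diameter, z 4 to 30 mm. Origin at the centre of the collar's underside. Loose.
- enclosure: Fixed white-painted sloping-desk enclosure, the work piece: 150 mm deep (x), 200 mm wide (y). Origin at the centre of its footprint on the table, z up, x away from the robot when its yaw is 0. Its flat top face slopes at 20 degrees, low (50 mm) at its -x edge and high (105 mm) at its +x edge, 77.3 mm above the table at mid-depth.
- mark: The marked spot: a thin dark printed circle, 18 mm inside and 23 mm outside diameter, on the enclosure's sloping face at mid-depth, up to 45 mm to either side of the middle. Origin: centre of the circle on the face; z is the face's outward normal (up, leaning 20 degrees towards the enclosure's low edge), y runs level across the face, x runs up the slope.
- tin: Loose upright tin, 74 mm diameter, 80 mm high, origin at the centre of its underside. To be left alone.
- reel: Loose empty wooden reel standing on a flange, 100 mm diameter, 60 mm high, origin at the centre of its underside. To be left alone.
Not all that is in view belongs to the job. What is shaped like the gauge but yellow is not meant.

How it is judged:
By the outcome, as a careful person would: the job done as asked, in the order asked, and still so for the second after the job is handed in, while the arm keeps its last pose, push and grip.
It also fails if it takes over 43 s, if anything falls off the work surface, if the arm or the gripper's body presses on something with over 40 N, if the wrist force passes 120 N, or if a joint passes its speed limit or range.

## Working session

There is one attempt and no reset: what is moved stays moved. The work goes in short steps, Python scripts to look and compute and a shell command to move; the robot and the scene stay as the last step left them, time stands still between calls to the robot, and variables do not carry over. Pictures are saved under pics/ and viewed, and the job is handed in when it is done.

```bash
mkdir -p pics; ls; python3 - <<'E'
from cell import monitor, cams, ticket, manip
import cv2,json
print(monitor.observe()); print(manip.grasp_offset)
for n in ["scene","side","wrist"]:
    print(n,cams.camera_info(n))
    cv2.imwrite(f"pics/{n}0.png",cams.get_image(n)[:,:,::-1])
E
```

```text
pics
{'time': 0.0, 'q': array([ 1.48757593e+00,  3.85559315e-01,  6.63347845e-03, -5.11754324e-04,
       -1.19398197e+00, -2.58617923e-01]), 'joint_vel': array([ 1.03294622e-03, -3.30440191e-05, -1.10297342e-03,  6.62875395e-05,
       -9.70279734e-04, -4.29063615e-04]), 'tau': array([-1.90055529e-03, -3.92289448e+01,  1.88396537e+01,  4.18609589e+00,
       -4.73615859e-03, -1.81720793e-06]), 'tcp_pos': array([0.20928512, 0.58830523, 0.23022101]), 'tool_rot': array([-0.69668952,  0.1210946 ,  0.69689379,  0.11957784]), 'wrist_force': array([-0.35484658, -0.41698859,  0.18748804]), 'moment': array([ 0.01479704, -0.00045147, -0.0071258 ]), 'finger_gap': 0.08543607069036366}
0.0187
scene {'camera_matrix': array([[426.24618482,   0.        , 253.03065866],
       [  0.        , 426.24618482, 193.76784281],
       [  0.        ,   0.        ,   1.        ]]), 'eye': array([1.00771365, 0.51946713, 0.59041873]), 'rotation': array([ 0.31140647,  0.84403873, -0.40831277, -0.15461343])}
side {'camera_matrix': array([[482.3490015 ,   0.        , 242.57969842],
       [  0.        , 482.3490015 , 198.5577398 ],
       [  0.        ,   0.        ,   1.        ]]), 'eye': array([0.14700344, 0.49326364, 0.7586619 ]), 'rotation': array([-0.34544568,  0.85963702, -0.35238539,  0.1323481 ])}
wrist {'camera_matrix': array([[280.03470036,   0.        , 255.18060676],
       [  0.        , 280.03470036, 190.56209556],
       [  0.        ,   0.        ,   1.        ]]), 'hand_eye': array([[ 2.28453568e-04, -2.65607423e-01,  9.64081244e-01,
        -1.42177844e-01],
       [ 9.99999830e-01,  5.77700020e-04, -7.78068399e-05,
         7.94361764e-04],
       [-5.36283679e-04,  9.64081098e-01,  2.65607510e-01,
        -6.67210011e-02],
       [ 0.00000000e+00,  0.00000000e+00,  0.00000000e+00,
         1.00000000e+00]])}
```

View pics/scene0.png

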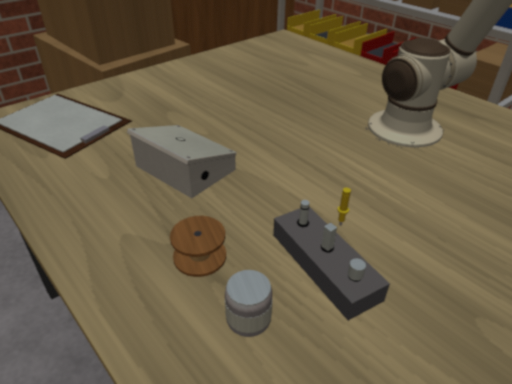

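View pics/side0.png

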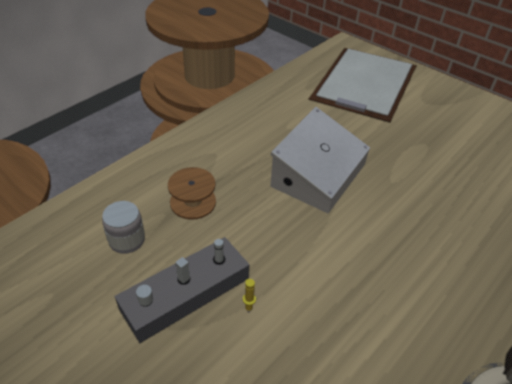

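View pics/wrist0.png

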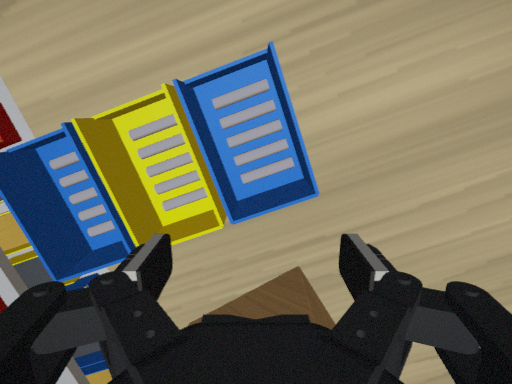

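```bash
cat > h.py <<'E'
import numpy as np, cv2
from scipy.spatial.transform import Rotation as R
from cell import monitor, cams, ticket, manip
def cam(n, st=None):
    c=cams.camera_info(n); K=c['camera_matrix']
    if n=='wrist':
        s=st; T=np.eye(4); T[:3,:3]=R.from_quat(s['tool_rot']).as_matrix(); T[:3,3]=s['tcp_pos']
        W=T@c['hand_eye']; return K,W[:3,3],W[:3,:3]
    return K,np.array(c['eye']),R.from_quat(c['rotation']).as_matrix()
def ray(C,px):
    K,e,M=C; d=M@np.linalg.solve(K,[px[0],px[1],1.]); return e,d/np.linalg.norm(d)
def atz(C,px,z):
    e,d=ray(C,px); return e+d*(z-e[2])/d[2]
def tri(C1,p1,C2,p2):
    e1,d1=ray(C1,p1); e2,d2=ray(C2,p2)
    A=np.c_[d1,-d2]; t=np.linalg.lstsq(A,e2-e1,rcond=None)[0]
    a=e1+d1*t[0]; b=e2+d2*t[1]; return (a+b)/2, np.linalg.norm(a-b)
def proj(C,P):
    K,e,M=C; p=(np.atleast_2d(P)-e)@M; p=p/p[:,2:]; return (p@K.T)[:,:2]
E
python3 - <<'E'
import cv2
a=cv2.imread('pics/scene0.png');b=cv2.imread('pics/side0.png')
def z(im,x0,y0,x1,y1,k,n): cv2.imwrite('pics/'+n,cv2.resize(im[y0:y1,x0:x1],None,fx=k,fy=k,interpolation=cv2.INTER_CUBIC))
z(a,265,180,395,315,4,'s_tray.png');z(a,120,115,245,205,6,'s_enc.png')
z(b,110,225,265,345,5,'d_tray.png');z(b,260,100,380,220,5,'d_enc.png')
E
```

```text
(no output)
```

View pics/s_tray.png

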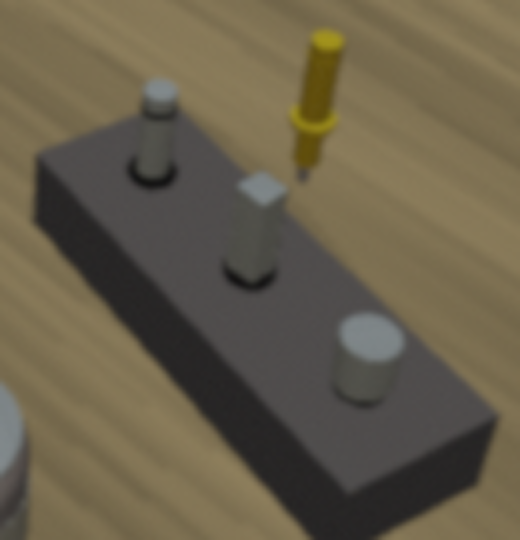

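View pics/s_enc.png

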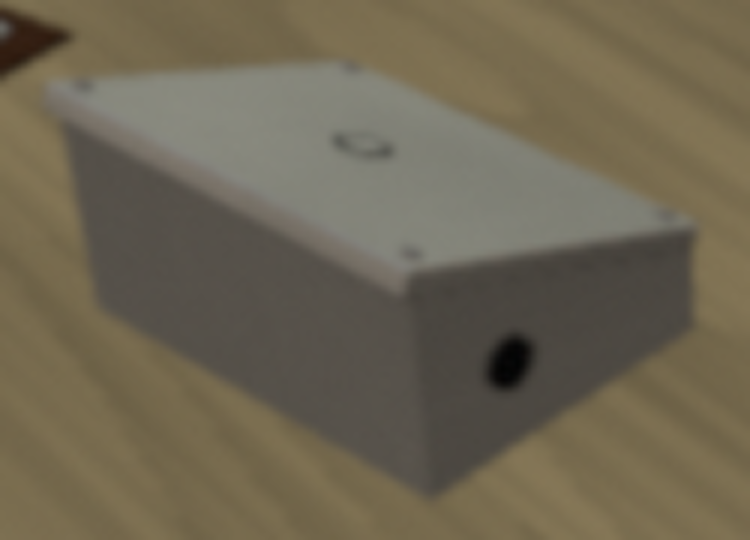

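View pics/d_tray.png

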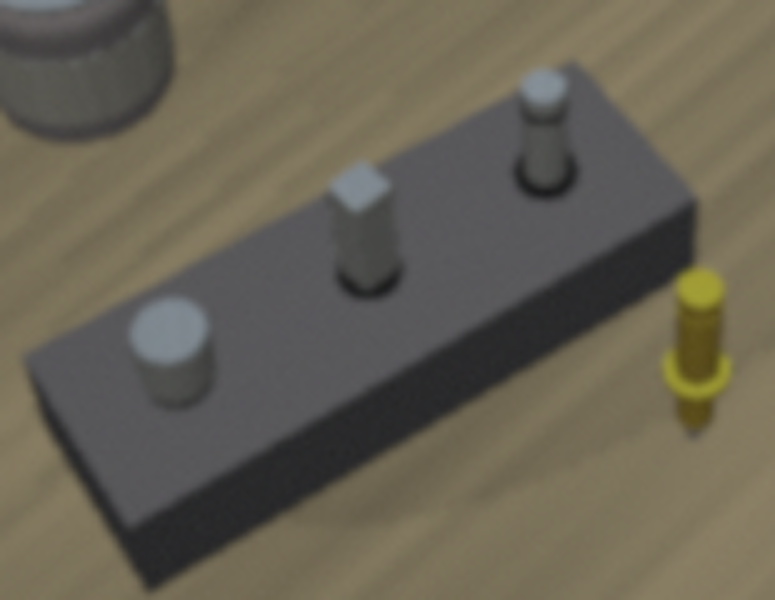

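View pics/d_enc.png

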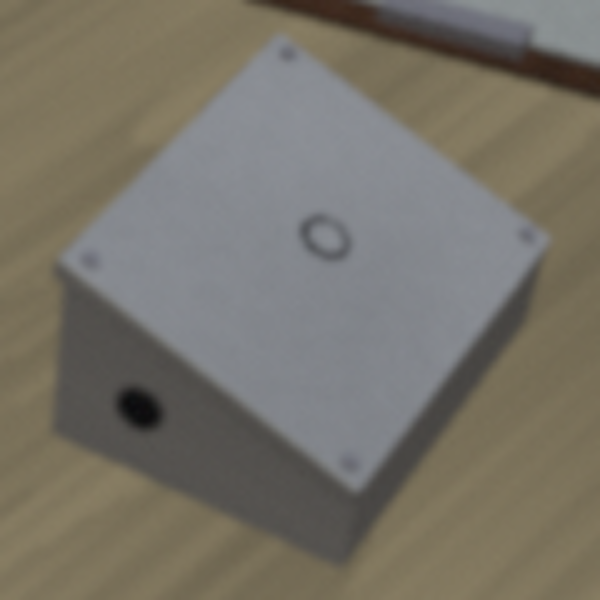

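```bash
cat > m.py <<'E'
from h import *
S=cam('scene');D=cam('side')
f=lambda p,k,o:((p[0]+.5)/k-.5+o[0],(p[1]+.5)/k-.5+o[1])
st=lambda p:f(p,4,(265,180)); dt=lambda p:f(p,5,(110,225))
se=lambda p:f(p,6,(120,115)); de=lambda p:f(p,5,(260,100))
def show(n,a,b,z=None):
    print(n,*[np.round(v,4) for v in tri(S,a,D,b)], *( [np.round(atz(S,a,z),4),np.round(atz(D,b,z),4)] if z else []))
show('gtop',st((160,91)),dt((543,88)),.098)
show('sqtop',st((262,189)),dt((361,188)),.098)
show('stubtop',st((371,338)),dt((170,328)),.076)
show('yellow',st((327,42)),dt((700,287)))
show('mark',se((364,145)),de((326,237)),.0773)
show('tA',st((496,417)),dt((133,527)),.046)
show('tB',st((38,157)),dt((575,63)),.046)
show('tC',st((350,492)),dt((28,362)),.046)
show('tD',st((170,103)),dt((694,203)),.046)
# enclosure face corners (side): hi/lo
show('encHiL? ',se((404,270)),de((60,262)),.105)
show('encLo near',se((693,228)),de((358,493)),.05)
show('encHi far',se((48,85)),de((283,36)),.105)
show('encLo far',se((360,65)),de((550,238)),.05)
E
python3 m.py
```

```text
gtop [0.5399 0.1253 0.0955] 0.0003 [0.5423 0.1275 0.098 ] [0.5384 0.1265 0.098 ]
sqtop [0.5535 0.1987 0.0946] 0.0008 [0.5568 0.2014 0.098 ] [0.5516 0.1998 0.098 ]
stubtop [0.5684 0.2726 0.074 ] 0.002 [0.5703 0.2747 0.076 ] [0.5674 0.2723 0.076 ]
yellow [0.4456 0.1458 0.0895] 0.0016
mark [ 0.5744 -0.2388  0.0767] 0.0001 [ 0.5749 -0.2379  0.0773] [ 0.574  -0.2382  0.0773]
tA [0.5365 0.3184 0.0418] 0.0016 [0.5402 0.3208 0.046 ] [0.5344 0.3186 0.046 ]
tB [0.571  0.0792 0.0423] 0.0014 [0.5742 0.083  0.046 ] [0.5692 0.0806 0.046 ]
tC [0.6124 0.3041 0.0421] 0.0006 [0.6152 0.306  0.046 ] [0.6099 0.3048 0.046 ]
tD [0.4935 0.0944 0.0428] 0.0016 [0.4962 0.0959 0.046 ] [0.4917 0.0971 0.046 ]
encHiL?  [ 0.6303 -0.1223  0.1009] 0.0022 [ 0.6331 -0.1187  0.105 ] [ 0.6265 -0.117   0.105 ]
encLo near [ 0.4848 -0.1476  0.0461] 0.0006 [ 0.4884 -0.1433  0.05  ] [ 0.4828 -0.1437  0.05  ]
encHi far [ 0.6625 -0.3183  0.1006] 0.0003 [ 0.6656 -0.311   0.105 ] [ 0.6589 -0.3125  0.105 ]
encLo far [ 0.5161 -0.3376  0.05  ] 0.0026 [ 0.5168 -0.3351  0.05  ] [ 0.5168 -0.3396  0.05  ]
```

```bash
python3 - <<'E'
from h import *
s=monitor.observe(); print(R.from_quat(s['tool_rot']).as_matrix().round(3), s['time'])
E
```

```text
[[-0.    -0.335 -0.942]
 [-0.002 -0.942  0.335]
 [-1.     0.002 -0.   ]] 0.15
```

```bash
python3 -m inch '[{"claw":0.6,"tx":1.84,"ty":-2.57,"rz":-0.079},{"tx":1.84,"ty":-2.57,"rz":-0.079},{"tx":1.84,"ty":-2.57,"rz":-0.079},{"tx":1.84,"ty":-2.57,"rz":-0.079},{"tx":1.84,"ty":-2.57,"rz":-0.079},{"tx":1.84,"ty":-2.57,"rz":-0.079},{"tx":1.84,"ty":-2.57,"rz":-0.079},{"tx":1.84,"ty":-2.57,"rz":-0.079},{"tx":1.84,"ty":-2.57,"rz":-0.079},{"tx":1.84,"ty":-2.57,"rz":-0.079},{"tx":1.84,"ty":-2.57,"rz":-0.079},{"tx":1.84,"ty":-2.57,"rz":-0.079},{"tx":1.84,"ty":-2.57,"rz":-0.079},{"tx":1.84,"ty":-2.57,"rz":-0.079},{"tx":1.84,"ty":-2.57,"rz":-0.079},{"tx":1.84,"ty":-2.57,"rz":-0.079},{"tx":1.84,"ty":-2.57,"rz":-0.079},{"tx":1.84,"ty":-2.57,"rz":-0.079},{},{}]'
python3 - <<'E'
from h import *
s=monitor.observe(); print(s['tcp_pos'],R.from_quat(s['tool_rot']).as_matrix().round(3), s['time'],s['finger_gap'],s['q'].round(3))
im=cams.get_image('wrist'); C=cam('wrist',s)
cv2.imwrite('pics/w1raw.png',im[:,:,::-1])
cv2.imwrite('pics/w1.png',cv2.resize(im[:,:,::-1],None,fx=1.5,fy=1.5,interpolation=cv2.INTER_CUBIC))
print(proj(C,[[.540,.1265,.098],[.540,.1265,.046],[.554,.2005,.098],[.4456,.1458,.0895]])*1.5)
E
```

```text
[0.20933313 0.58843503 0.23044924] [[-0.    -0.335 -0.942]
 [-0.002 -0.942  0.335]
 [-1.     0.002 -0.   ]] 0.15 0.085260862106431 [ 1.488  0.385  0.007 -0.    -1.194 -0.259]
[[1236.69111776 -923.5140656 ]
 [1031.9952553  -661.54174715]
 [1028.2563698  -872.35253683]
 [1117.27143969 -517.41711116]]$[0]: bad value
```

View pics/w1.png

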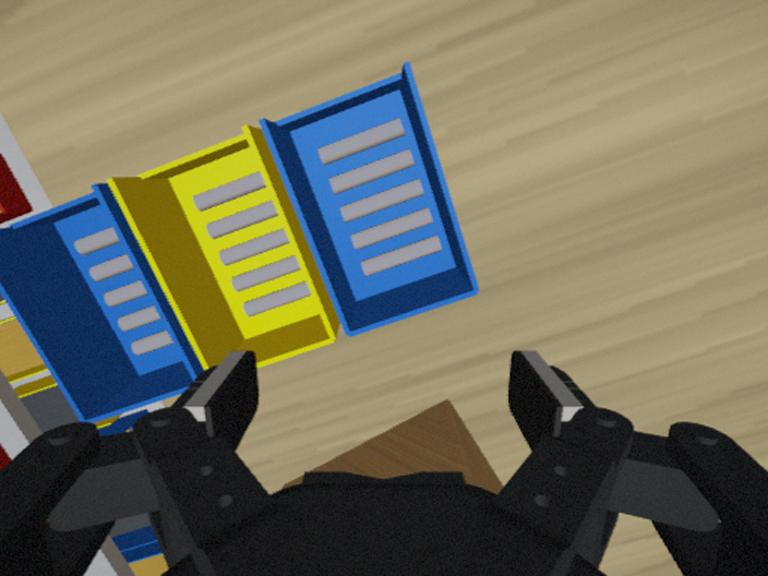

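```bash
python3 -m inch '[{"claw":0.6,"tx":1.84,"ty":-2.57,"tz":0,"rx":0,"ry":0,"rz":-0.079}]'; python3 -m inch --help | head -20
```

```text
time: 0.28
tcp_pos: [0.2262, 0.5659, 0.2301]
tool_rot: [-0.692, 0.147, 0.692, 0.147]
wrist_force: [1.2, 0.1, 0.3]
finger_gap: 0.0753invalid input: not JSON, or not a number
```

All keys are needed; 17 more rows.

```bash
python3 -m inch '[{"claw":0.6,"tx":1.84,"ty":-2.57,"tz":0,"rx":0,"ry":0,"rz":-0.079},{"claw":0.6,"tx":1.84,"ty":-2.57,"tz":0,"rx":0,"ry":0,"rz":-0.079},{"claw":0.6,"tx":1.84,"ty":-2.57,"tz":0,"rx":0,"ry":0,"rz":-0.079},{"claw":0.6,"tx":1.84,"ty":-2.57,"tz":0,"rx":0,"ry":0,"rz":-0.079},{"claw":0.6,"tx":1.84,"ty":-2.57,"tz":0,"rx":0,"ry":0,"rz":-0.079},{"claw":0.6,"tx":1.84,"ty":-2.57,"tz":0,"rx":0,"ry":0,"rz":-0.079},{"claw":0.6,"tx":1.84,"ty":-2.57,"tz":0,"rx":0,"ry":0,"rz":-0.079},{"claw":0.6,"tx":1.84,"ty":-2.57,"tz":0,"rx":0,"ry":0,"rz":-0.079},{"claw":0.6,"tx":1.84,"ty":-2.57,"tz":0,"rx":0,"ry":0,"rz":-0.079},{"claw":0.6,"tx":1.84,"ty":-2.57,"tz":0,"rx":0,"ry":0,"rz":-0.079},{"claw":0.6,"tx":1.84,"ty":-2.57,"tz":0,"rx":0,"ry":0,"rz":-0.079},{"claw":0.6,"tx":1.84,"ty":-2.57,"tz":0,"rx":0,"ry":0,"rz":-0.079},{"claw":0.6,"tx":1.84,"ty":-2.57,"tz":0,"rx":0,"ry":0,"rz":-0.079},{"claw":0.6,"tx":1.84,"ty":-2.57,"tz":0,"rx":0,"ry":0,"rz":-0.079},{"claw":0.6,"tx":1.84,"ty":-2.57,"tz":0,"rx":0,"ry":0,"rz":-0.079},{"claw":0.6,"tx":1.84,"ty":-2.57,"tz":0,"rx":0,"ry":0,"rz":-0.079},{"claw":0.6,"tx":1.84,"ty":-2.57,"tz":0,"rx":0,"ry":0,"rz":-0.079},{"claw":0.6,"tx":0,"ty":0,"tz":0,"rx":0,"ry":0,"rz":0},{"claw":0.6,"tx":0,"ty":0,"tz":0,"rx":0,"ry":0,"rz":0}]'
python3 - <<'E'
from h import *
s=monitor.observe(); print(s['tcp_pos'],R.from_quat(s['tool_rot']).as_matrix().round(3), s['time'],s['finger_gap'],s['q'].round(3))
im=cams.get_image('wrist'); C=cam('wrist',s)
cv2.imwrite('pics/w1raw.png',im[:,:,::-1])
cv2.imwrite('pics/w1.png',cv2.resize(im[:,:,::-1],None,fx=1.5,fy=1.5,interpolation=cv2.INTER_CUBIC))
print(proj(C,[[.540,.1265,.098],[.540,.1265,.046],[.554,.2005,.098],[.4456,.1458,.0895]])*1.5)
E
```

```text
time: 1.87
tcp_pos: [0.5411, 0.1248, 0.2307]
tool_rot: [-0.449, 0.547, 0.449, 0.546]
wrist_force: [0.8, 0.6, -0.7]
finger_gap: 0.0511
[0.54105255 0.12482888 0.23071562] [[-0.001 -0.981  0.195]
 [-0.     0.195  0.981]
 [-1.     0.001 -0.   ]] 1.8667 0.05109163852270484 [ 0.519  0.267 -0.166 -0.    -1.139 -0.714]
[[383.66591113 276.75066834]
 [383.40845435 260.79266928]
 [384.47577009 377.92085258]
 [522.24957047 274.56248619]]
```

View pics/w1.png

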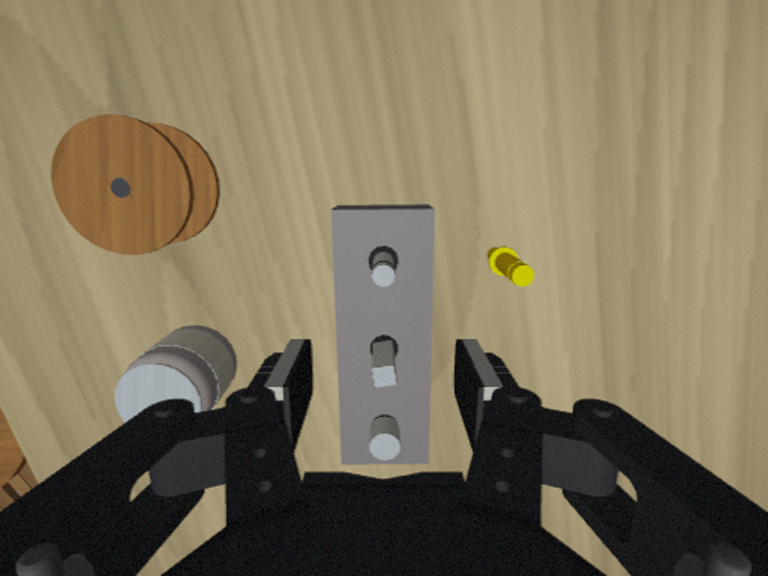

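```bash
python3 -m inch '[{"claw":0.6,"tx":0,"ty":0,"tz":-2.84,"rx":0,"ry":0,"rz":0},{"claw":0.6,"tx":0,"ty":0,"tz":-2.84,"rx":0,"ry":0,"rz":0},{"claw":0.6,"tx":0,"ty":0,"tz":-2.84,"rx":0,"ry":0,"rz":0},{"claw":0.6,"tx":0,"ty":0,"tz":-2.84,"rx":0,"ry":0,"rz":0},{"claw":0.6,"tx":0,"ty":0,"tz":-2.84,"rx":0,"ry":0,"rz":0},{"claw":0.6,"tx":0,"ty":0,"tz":-2.84,"rx":0,"ry":0,"rz":0},{"claw":0.6,"tx":0,"ty":0,"tz":0,"rx":0,"ry":0,"rz":0}]'
python3 - <<'E'
from h import *
s=monitor.observe(); im=cams.get_image('wrist')
cv2.imwrite('pics/w2.png',cv2.resize(im[:,:,::-1],None,fx=1.5,fy=1.5,interpolation=cv2.INTER_CUBIC))
E
```

```text
time: 2.5
tcp_pos: [0.5362, 0.1257, 0.0558]
tool_rot: [-0.449, 0.55, 0.451, 0.542]
wrist_force: [-1.0, -0.1, 0.0]
finger_gap: 0.0515
```

View pics/w2.png

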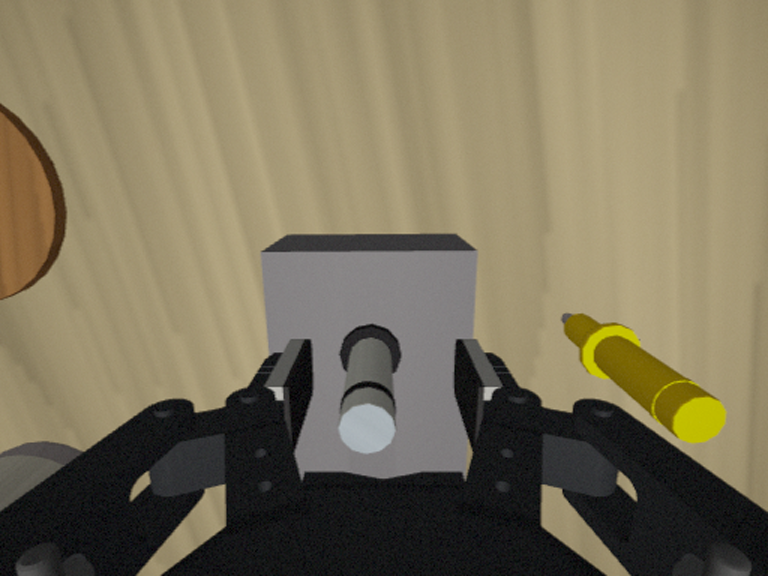

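```bash
python3 -m inch '[{"claw":0.6,"tx":0,"ty":0,"tz":0,"rx":0,"ry":0,"rz":0},{"claw":0.6,"tx":0,"ty":0,"tz":0,"rx":0,"ry":0,"rz":0},{"claw":0.6,"tx":0,"ty":0,"tz":0,"rx":0,"ry":0,"rz":0}]'
python3 - <<'E'
from h import *
s=monitor.observe(); print(R.from_quat(s['tool_rot']).as_matrix().round(4),s['joint_vel'].round(3))
im=cams.get_image('wrist')
cv2.imwrite('pics/w3.png',cv2.resize(im[:,:,::-1],None,fx=1.5,fy=1.5,interpolation=cv2.INTER_CUBIC))
E
```

```text
time: 2.8
tcp_pos: [0.5419, 0.1272, 0.0631]
tool_rot: [-0.45, 0.544, 0.449, 0.547]
wrist_force: [-0.1, 0.3, -0.6]
finger_gap: 0.051
[[ 0.0039 -0.9816  0.1909]
 [ 0.0019  0.1909  0.9816]
 [-1.     -0.0035  0.0026]] [-0.006 -0.001 -0.008 -0.004  0.003  0.001]
```

View pics/w3.png

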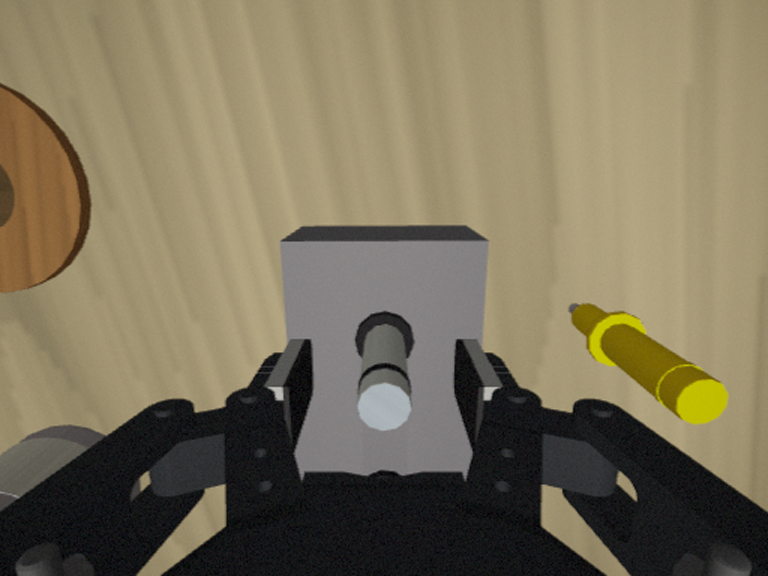

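```bash
python3 -m inch '[{"claw":0.6,"tx":0,"ty":0,"tz":0,"rx":0,"ry":0,"rz":0},{"claw":0.6,"tx":0,"ty":0,"tz":0,"rx":0,"ry":0,"rz":0},{"claw":0.6,"tx":0,"ty":0,"tz":0,"rx":0,"ry":0,"rz":0},{"claw":0.6,"tx":0,"ty":0,"tz":0,"rx":0,"ry":0,"rz":0}]'
python3 - <<'E'
from h import *
s=monitor.observe(); print(R.from_quat(s['tool_rot']).as_matrix().round(4),s['joint_vel'].round(3))
im=cams.get_image('wrist');C=cam('wrist',s)
cv2.imwrite('pics/w4.png',cv2.resize(im[:,:,::-1],None,fx=1.5,fy=1.5,interpolation=cv2.INTER_CUBIC))
print(proj(C,[s['tcp_pos']*[1,1,0]+[0,0,.098]])*1.5, atz(C,(256,271),.098))
E
```

```text
time: 3.18
tcp_pos: [0.5407, 0.1262, 0.0612]
tool_rot: [-0.449, 0.546, 0.449, 0.546]
wrist_force: [-0.5, -0.0, -0.6]
finger_gap: 0.0512
[[ 4.000e-04 -9.814e-01  1.920e-01]
 [ 2.000e-04  1.920e-01  9.814e-01]
 [-1.000e+00 -3.000e-04  3.000e-04]] [-0.     0.004 -0.002  0.001  0.002  0.   ]
[[381.07392959 417.12468279]] [0.5392629  0.12299131 0.098     ]
```

View pics/w4.png

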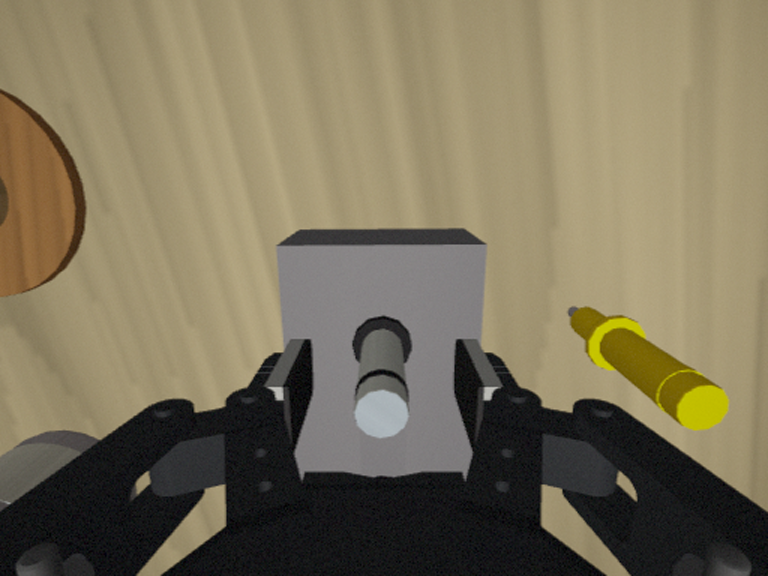

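```bash
python3 -m inch '[{"claw":0,"tx":0,"ty":0,"tz":0,"rx":0,"ry":0,"rz":0},{"claw":0,"tx":0,"ty":0,"tz":0,"rx":0,"ry":0,"rz":0},{"claw":0,"tx":0,"ty":0,"tz":0,"rx":0,"ry":0,"rz":0},{"claw":0,"tx":0,"ty":0,"tz":0,"rx":0,"ry":0,"rz":0},{"claw":0,"tx":0,"ty":0,"tz":0,"rx":0,"ry":0,"rz":0},{"claw":0,"tx":0,"ty":0,"tz":0,"rx":0,"ry":0,"rz":0},{"claw":0,"tx":0,"ty":0,"tz":0,"rx":0,"ry":0,"rz":0},{"claw":0,"tx":0,"ty":0,"tz":0,"rx":0,"ry":0,"rz":0}]' 60
python3 - <<'E'
from h import *
s=monitor.observe(); print(s['joint_vel'].round(3))
im=cams.get_image('wrist')
cv2.imwrite('pics/w5.png',cv2.resize(im[:,:,::-1],None,fx=1.5,fy=1.5,interpolation=cv2.INTER_CUBIC))
E
```

```text
time: 3.9
tcp_pos: [0.5407, 0.1262, 0.061]
tool_rot: [-0.45, 0.546, 0.449, 0.546]
wrist_force: [1.1, 0.2, -0.5]
finger_gap: 0.0151
[ 0.002  0.001 -0.     0.001  0.001 -0.   ]
```

View pics/w5.png

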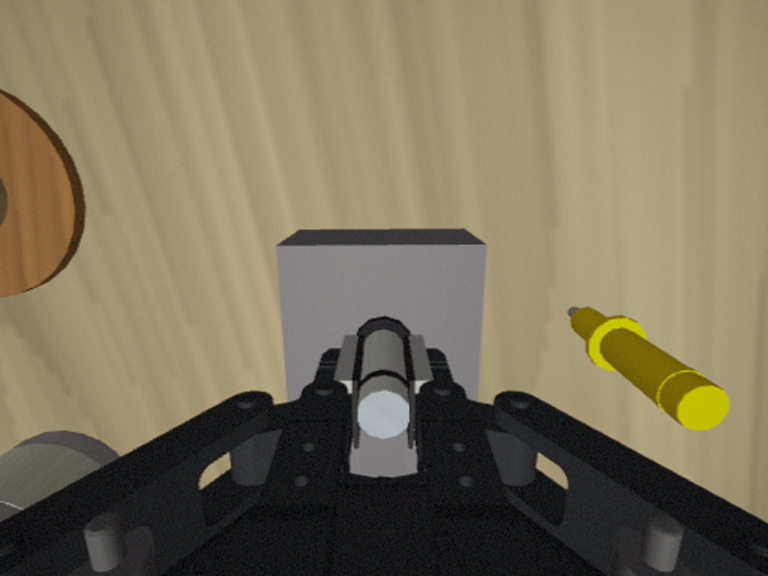

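```bash
python3 -m inch '[{"claw":0,"tx":0,"ty":0,"tz":0.5,"rx":0,"ry":0,"rz":0},{"claw":0,"tx":0,"ty":0,"tz":1,"rx":0,"ry":0,"rz":0},{"claw":0,"tx":0,"ty":0,"tz":1.4,"rx":0,"ry":0,"rz":0},{"claw":0,"tx":0,"ty":0,"tz":1.4,"rx":0,"ry":0,"rz":0},{"claw":0,"tx":0,"ty":0,"tz":1.4,"rx":0,"ry":0,"rz":0},{"claw":0,"tx":0,"ty":0,"tz":1.4,"rx":0,"ry":0,"rz":0},{"claw":0,"tx":0,"ty":0,"tz":1.4,"rx":0,"ry":0,"rz":0},{"claw":0,"tx":0,"ty":0,"tz":1.4,"rx":0,"ry":0,"rz":0},{"claw":0,"tx":0,"ty":0,"tz":1.4,"rx":0,"ry":0,"rz":0},{"claw":0,"tx":0,"ty":0,"tz":1,"rx":0,"ry":0,"rz":0},{"claw":0,"tx":0,"ty":0,"tz":0.5,"rx":0,"ry":0,"rz":0},{"claw":0,"tx":0,"ty":0,"tz":0,"rx":0,"ry":0,"rz":0},{"claw":0,"tx":0,"ty":0,"tz":0,"rx":0,"ry":0,"rz":0},{"claw":0,"tx":0,"ty":0,"tz":0,"rx":0,"ry":0,"rz":0},{"claw":0,"tx":0,"ty":0,"tz":0,"rx":0,"ry":0,"rz":0},{"claw":0,"tx":0,"ty":0,"tz":0,"rx":0,"ry":0,"rz":0}]'
python3 - <<'E'
from h import *
s=monitor.observe(); print(s['tcp_pos'],s['joint_vel'].round(3)); np.save('s6.npy',s['tcp_pos'])
T=[]
for n in ['scene','side','wrist']:
    im=cams.get_image(n); cv2.imwrite(f'pics/{n}6.png',im[:,:,::-1]); C=cam(n,s); p=proj(C,[s['tcp_pos']-[0,0,.055]])[0]; print(n,p)
    if n!='wrist':
        x,y=int(p[0])-50,int(p[1])-75; print(x,y); x=max(x,0);y=max(y,0)
        T.append(cv2.resize(im[y:y+100,x:x+80,::-1],(400*1,500),interpolation=cv2.INTER_CUBIC))
cv2.imwrite('pics/c6.png',np.hstack(T))
E
```

```text
time: 5.28
tcp_pos: [0.5403, 0.1261, 0.1881]
tool_rot: [-0.449, 0.546, 0.45, 0.545]
wrist_force: [-0.2, 0.6, -0.3]
finger_gap: 0.0144
[0.54032596 0.12606922 0.18809894] [-0.    -0.002  0.004  0.001  0.     0.001]
scene [306.43683312 186.24823259]
256 111
side [217.18712839 228.42053177]
167 153
wrist [254.33580002 208.15206636]
```

View pics/c6.png

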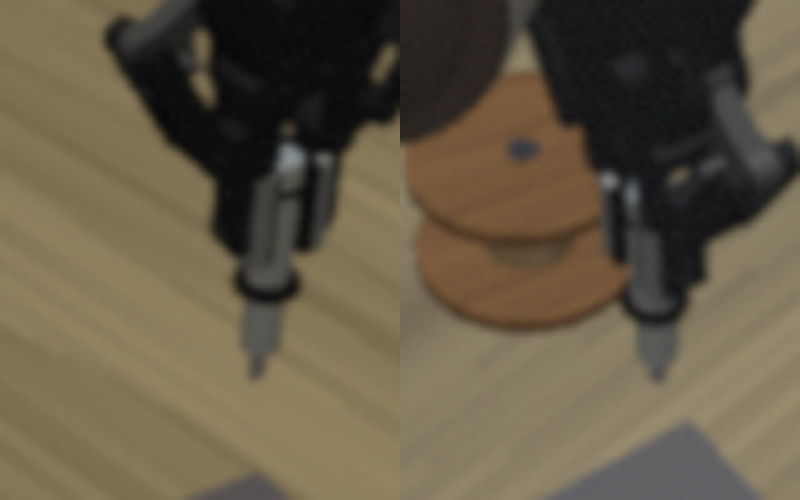

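View pics/wrist6.png

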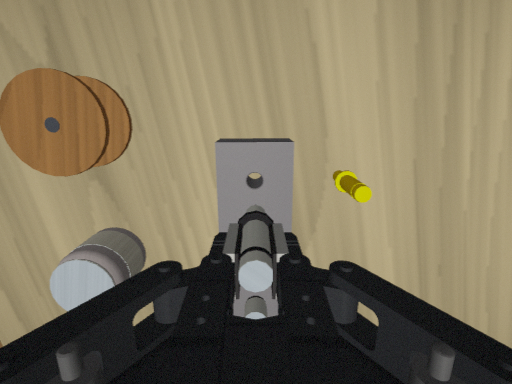

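```bash
python3 -m inch '[{"claw":0,"tx":0.04,"ty":-1.32,"tz":0,"rx":0.0042,"ry":-0.0246,"rz":0},{"claw":0,"tx":0.04,"ty":-2.64,"tz":0,"rx":0.0042,"ry":-0.0246,"rz":0},{"claw":0,"tx":0.04,"ty":-2.64,"tz":-0.2,"rx":0.0042,"ry":-0.0246,"rz":0},{"claw":0,"tx":0.04,"ty":-2.64,"tz":-0.2,"rx":0.0042,"ry":-0.0246,"rz":0},{"claw":0,"tx":0.04,"ty":-2.64,"tz":-0.2,"rx":0.0042,"ry":-0.0246,"rz":0},{"claw":0,"tx":0.04,"ty":-2.64,"tz":-0.2,"rx":0.0042,"ry":-0.0246,"rz":0},{"claw":0,"tx":0.04,"ty":-2.64,"tz":-0.2,"rx":0.0042,"ry":-0.0246,"rz":0},{"claw":0,"tx":0.04,"ty":-2.64,"tz":-0.2,"rx":0.0042,"ry":-0.0246,"rz":0},{"claw":0,"tx":0.04,"ty":-2.64,"tz":-0.2,"rx":0.0042,"ry":-0.0246,"rz":0},{"claw":0,"tx":0.04,"ty":-2.64,"tz":-0.2,"rx":0.0042,"ry":-0.0246,"rz":0},{"claw":0,"tx":0.04,"ty":-2.64,"tz":-0.2,"rx":0.0042,"ry":-0.0246,"rz":0},{"claw":0,"tx":0.04,"ty":-2.64,"tz":-0.2,"rx":0.0042,"ry":-0.0246,"rz":0},{"claw":0,"tx":0.04,"ty":-2.64,"tz":-0.2,"rx":0.0042,"ry":-0.0246,"rz":0},{"claw":0,"tx":0,"ty":-2.64,"tz":-0.2,"rx":0.0042,"ry":-0.0246,"rz":0},{"claw":0,"tx":0,"ty":-1.32,"tz":0,"rx":0,"ry":0,"rz":0},{"claw":0,"tx":0,"ty":0,"tz":0,"rx":0,"ry":0,"rz":0},{"claw":0,"tx":0,"ty":0,"tz":0,"rx":0,"ry":0,"rz":0},{"claw":0,"tx":0,"ty":0,"tz":0,"rx":0,"ry":0,"rz":0},{"claw":0,"tx":0,"ty":0,"tz":0,"rx":0,"ry":0,"rz":0},{"claw":0,"tx":0,"ty":0,"tz":0,"rx":0,"ry":0,"rz":0}]'
cat > look.py <<'E'
import sys
from h import *
t=sys.argv[1]
s=monitor.observe(); M=R.from_quat(s['tool_rot']).as_matrix(); print(s['tcp_pos'].round(4),s['joint_vel'].round(3)); print('toolx',M[:,0].round(4),'tooly',M[:,1].round(4))
T=[]
for n in ['scene','side','wrist']:
    im=cams.get_image(n); cv2.imwrite(f'pics/{n}{t}.png',im[:,:,::-1]); C=cam(n,s); p=proj(C,[s['tcp_pos']+.055*M[:,0]])[0]; print(n,p.round(1))
    if n!='wrist':
        x,y=max(int(p[0])-40,0),max(int(p[1])-60,0); print(x,y)
        T.append(cv2.resize(im[y:y+100,x:x+80,::-1],(400,500),interpolation=cv2.INTER_CUBIC))
cv2.imwrite(f'pics/c{t}.png',np.hstack(T))
E
python3 look.py 7
```

```text
time: 7.1
tcp_pos: [0.546, -0.2424, 0.165]
tool_rot: [-0.504, 0.431, 0.382, 0.644]
wrist_force: [-0.4, -0.7, 0.5]
finger_gap: 0.014
[ 0.546  -0.2424  0.165 ] [-0.001 -0.001  0.002  0.001 -0.001  0.002]
toolx [ 0.3373  0.0581 -0.9396] tooly [-0.9261  0.1999 -0.3201]
scene [182.2 123.4]
142 63
side [331.  135.8]
290 75
wrist [254.3 208. ]
```

View pics/c7.png

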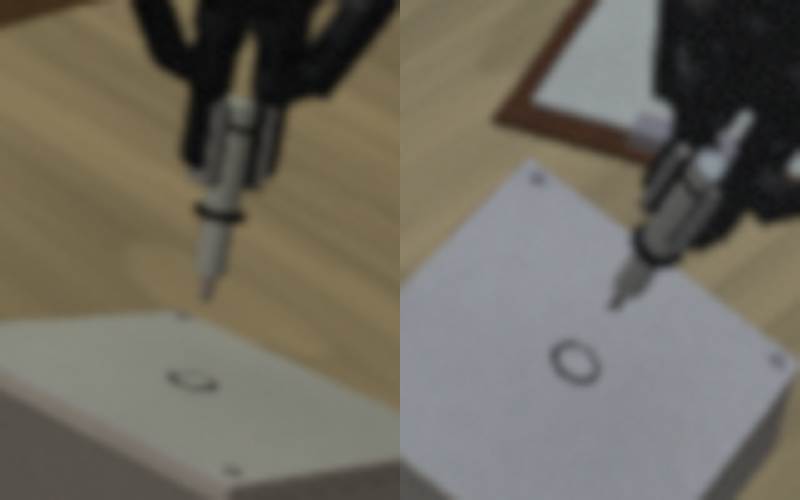

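View pics/wrist7.png

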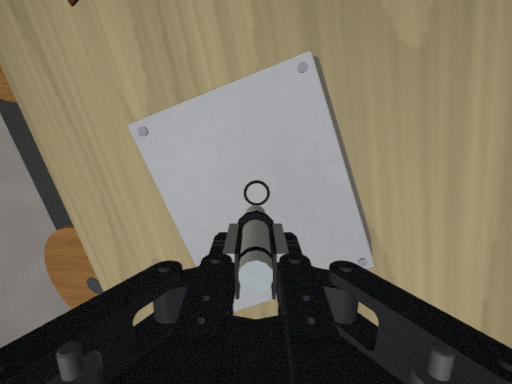

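View pics/scene7.png

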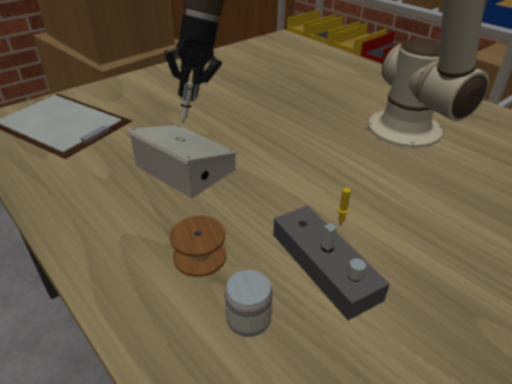

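```bash
cat > fit.py <<'E'
from m import *
from scipy.optimize import least_squares
s=monitor.observe(); W=cam('wrist',s)
t=np.radians(20)
def face(p): # x,y,yaw,dz
    c,sn=np.cos(p[2]),np.sin(p[2])
    L=np.array([[.075,.1,.105],[-.075,.1,.05],[.075,-.1,.105],[-.075,-.1,.05]]) # hiNear loNear hiFar loFar
    Rz=np.array([[c,-sn,0],[sn,c,0],[0,0,1]]); return L@Rz.T+[p[0],p[1],p[3]]
oS=np.array([se((404,270)),se((693,228)),se((48,85)),se((360,65))])
oD=np.array([de((60,262)),de((358,493)),de((283,36)),de((550,238))])
oW=np.array([[129,126],[311,52],[372,265]]) # which corners
# assign by nearest projection
p0=[.573,-.228,.17,0]
pw=proj(W,face(p0)); print(pw.round(1))
idx=[int(np.argmin(np.linalg.norm(pw-o,axis=1))) for o in oW]; print(idx)
def res(p,parts=False):
    a=(proj(S,face(p))-oS).ravel();b=(proj(D,face(p))-oD).ravel();c=(proj(W,face(p))[idx]-oW).ravel()
    return (a,b,c) if parts else np.r_[a,b,c]
for nm,fun in [('all',lambda p:res(p)),('S',lambda p:res(p,1)[0]),('D',lambda p:res(p,1)[1]),('W',lambda p:res(p,1)[2])]:
    r=least_squares(fun,p0); print(nm,r.x.round(4),'yaw',r.x[2].round(4),'rms',np.sqrt(np.mean(r.fun**2)).round(2))
E
python3 fit.py
python3 - <<'E'
from h import *
S=cam('scene');D=cam('side')
s=monitor.observe();W=cam('wrist',s);M=R.from_quat(s['tool_rot']).as_matrix()
a=lambda x,y:((x+.5)/5-.5+142,(y+.5)/5-.5+63)
b=lambda x,y:((x-400+.5)/5-.5+290,(y+.5)/5-.5+75)
P={}
for n,u,v in [('tip',a(207,299),b(613,308)),('collar',a(219,212),b(656,247)),('cap',a(241,103),b(709,160)),('mark',a(192,379),b(576,362))]:
    p,e=tri(S,u,D,v);P[n]=p;print(n,p.round(4),e.round(4),'tool',(M.T@(p-s['tcp_pos'])).round(4))
d=P['cap']-P['tip'];print(np.linalg.norm(d),d/np.linalg.norm(d))
n=-M[:,0]
v=P['mark']-P['tip'];print('gap n',v@n,'lateral',(v-(v@n)*n).round(4))
print('mark from wrist, z=.077',atz(W,(256.5,193),.077))
E
```

```text
gtop [0.5399 0.1253 0.0955] 0.0003 [0.5423 0.1275 0.098 ] [0.5384 0.1265 0.098 ]
sqtop [0.5535 0.1987 0.0946] 0.0008 [0.5568 0.2014 0.098 ] [0.5516 0.1998 0.098 ]
stubtop [0.5684 0.2726 0.074 ] 0.002 [0.5703 0.2747 0.076 ] [0.5674 0.2723 0.076 ]
yellow [0.4456 0.1458 0.0895] 0.0016
mark [ 0.5744 -0.2388  0.0767] 0.0001 [ 0.5749 -0.2379  0.0773] [ 0.574  -0.2382  0.0773]
tA [0.5365 0.3184 0.0418] 0.0016 [0.5402 0.3208 0.046 ] [0.5344 0.3186 0.046 ]
tB [0.571  0.0792 0.0423] 0.0014 [0.5742 0.083  0.046 ] [0.5692 0.0806 0.046 ]
tC [0.6124 0.3041 0.0421] 0.0006 [0.6152 0.306  0.046 ] [0.6099 0.3048 0.046 ]
tD [0.4935 0.0944 0.0428] 0.0016 [0.4962 0.0959 0.046 ] [0.4917 0.0971 0.046 ]
encHiL?  [ 0.6303 -0.1223  0.1009] 0.0022 [ 0.6331 -0.1187  0.105 ] [ 0.6265 -0.117   0.105 ]
encLo near [ 0.4848 -0.1476  0.0461] 0.0006 [ 0.4884 -0.1433  0.05  ] [ 0.4828 -0.1437  0.05  ]
encHi far [ 0.6625 -0.3183  0.1006] 0.0003 [ 0.6656 -0.311   0.105 ] [ 0.6589 -0.3125  0.105 ]
encLo far [ 0.5161 -0.3376  0.05  ] 0.0026 [ 0.5168 -0.3351  0.05  ] [ 0.5168 -0.3396  0.05  ]
[[220.9 319.9]
 [377.6 269.1]
 [126.9 127.2]
 [313.5  51.5]]
[2, 3, 1]
all [ 0.5754 -0.2293  0.1652 -0.0035] yaw 0.1652 rms 1.15
S [ 0.5664 -0.2438  0.1552 -0.0114] yaw 0.1552 rms 0.35
D [ 0.5791 -0.2412  0.1677 -0.0124] yaw 0.1677 rms 0.36
W [ 0.5767 -0.2286  0.1648 -0.0061] yaw 0.1648 rms 0.49
tip [ 0.5616 -0.2397  0.1141] 0.0009 tool [ 0.0533  0.0025 -0.0007]
collar [ 0.5487 -0.2428  0.152 ] 0.0015 tool [ 0.0131  0.0016 -0.0013]
cap [ 0.5331 -0.2425  0.2013] 0.0019 tool [-0.0384  0.0004  0.0024]
mark [ 0.5745 -0.2391  0.0771] 0.0009 tool [ 0.0925  0.0025 -0.0024]
0.09172945514366355 [-0.31038137 -0.0296159   0.95015068]
gap n -0.03916278910140867 lateral [-0.0004 -0.0016 -0.0002]
mark from wrist, z=.077 [ 0.57556856 -0.23768353  0.077     ]
```

```bash
python3 - <<'E'
from h import *
im=cv2.imread('pics/wrist7.png')
cv2.imwrite('pics/w7z.png',cv2.resize(im[170:310,205:310],None,fx=5.5,fy=4.2,interpolation=cv2.INTER_CUBIC) if 0 else cv2.resize(im[170:310,205:310],None,fx=4.2,fy=4.2,interpolation=cv2.INTER_CUBIC))
s=monitor.observe();M=R.from_quat(s['tool_rot']).as_matrix();C=cam('wrist',s)
pt=lambda x,z,y=0:s['tcp_pos']+M@np.array([x,y,z])
for n,x,zs in [('tip',.055,(0,-.003,.003)),('shoulder',.041,(0,.007,-.007)),('collar bottom edge',.015,(0,.012,-.012)),('collar top',.011,(0,.012,-.012)),('cap',-.037,(0,.008,-.008))]:
    print(n,((proj(C,[pt(x,z) for z in zs])-[205,170])*4.2+1.6).round(0).tolist())
E
```

```text
tip [[209.0, 161.0], [209.0, 145.0], [209.0, 177.0]]
shoulder [[209.0, 189.0], [209.0, 228.0], [208.0, 148.0]]
collar bottom edge [[208.0, 251.0], [208.0, 327.0], [208.0, 173.0]]
collar top [[208.0, 263.0], [208.0, 340.0], [208.0, 182.0]]
cap [[207.0, 455.0], [207.0, 524.0], [207.0, 385.0]]
```

View pics/w7z.png

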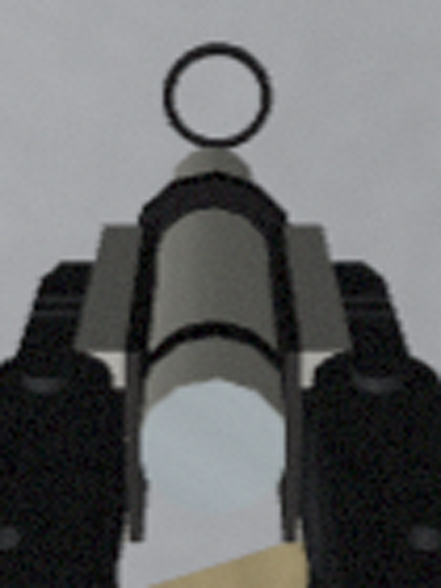

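```bash
python3 -m inch '[{"claw":0,"tx":0.15,"ty":0.01,"tz":-0.47,"rx":0,"ry":0,"rz":0},{"claw":0,"tx":0.15,"ty":0.01,"tz":-0.47,"rx":0,"ry":0,"rz":0},{"claw":0,"tx":0.15,"ty":0.01,"tz":-0.47,"rx":0,"ry":0,"rz":0},{"claw":0,"tx":0.15,"ty":0.01,"tz":-0.47,"rx":0,"ry":0,"rz":0},{"claw":0,"tx":0.15,"ty":0.01,"tz":-0.47,"rx":0,"ry":0,"rz":0},{"claw":0,"tx":0.15,"ty":0.01,"tz":-0.47,"rx":0,"ry":0,"rz":0},{"claw":0,"tx":0,"ty":0,"tz":0,"rx":0,"ry":0,"rz":0},{"claw":0,"tx":0,"ty":0,"tz":0,"rx":0,"ry":0,"rz":0},{"claw":0,"tx":0,"ty":0,"tz":0,"rx":0,"ry":0,"rz":0},{"claw":0,"tx":0,"ty":0,"tz":0,"rx":0,"ry":0,"rz":0},{"claw":0,"tx":0,"ty":0,"tz":0,"rx":0,"ry":0,"rz":0},{"claw":0,"tx":0,"ty":0,"tz":0,"rx":0,"ry":0,"rz":0}]'
python3 look.py 8
cat > force.py <<'E'
from h import *
F=[];P=[]
for i in range(8):
    s=monitor.observe(); F.append(s['wrist_force']);P.append(s['tcp_pos']); cams.get_image('wrist')
F=np.array(F);M=R.from_quat(s['tool_rot']).as_matrix();n=np.array([-.3373,-.0581,.9396])
print('t',s['time'],'F',F.mean(0).round(2),'Fn',(F@n).mean().round(2),'+-',((F@n).std()/8**.5).round(2),'tcp',np.mean(P,0).round(5),'along n',(np.mean(P,0)@n).round(5),'gap',s['finger_gap'],'angle',np.degrees(np.arccos(-M[:,0]@n)).round(2))
E
python3 force.py
```

```text
time: 8.25
tcp_pos: [0.5549, -0.2428, 0.1371]
tool_rot: [-0.504, 0.431, 0.381, 0.644]
wrist_force: [0.3, -0.3, -0.8]
finger_gap: 0.0147
[ 0.5549 -0.2428  0.1371] [-0.001  0.001 -0.003  0.    -0.002  0.   ]
toolx [ 0.338   0.0575 -0.9394] tooly [-0.9255  0.2013 -0.3207]
scene [180.  135.2]
139 75
side [325.9 143.9]
285 83
wrist [254.3 208. ]
t 8.75 F [ 0.15  0.01 -0.5 ] Fn -0.52 +- 0.14 tcp [ 0.55485 -0.24277  0.13678] along n -0.04453 gap 0.014493450692331164 angle 0.13
```

View pics/c8.png

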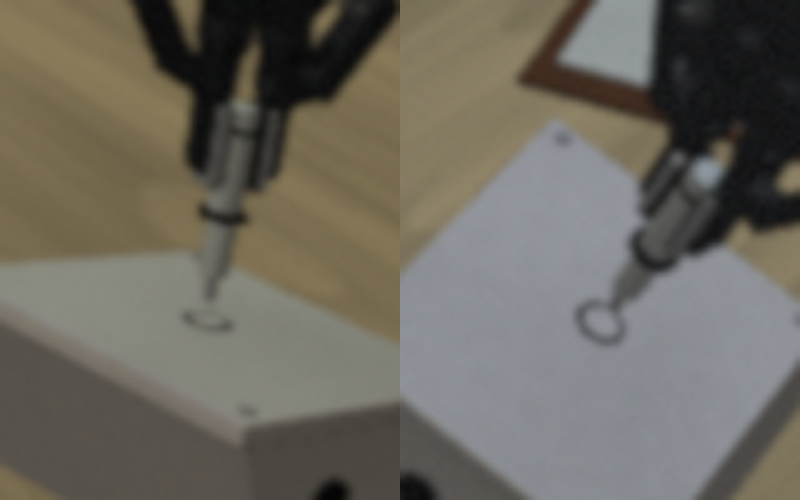

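View pics/wrist8.png

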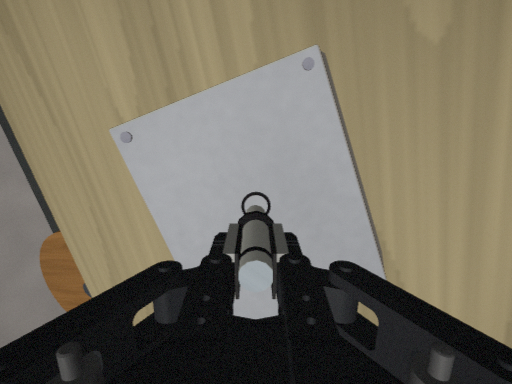

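```bash
python3 - <<'E'
from h import *
S=cam('scene');D=cam('side');s=monitor.observe();M=R.from_quat(s['tool_rot']).as_matrix();x=M[:,0]
a=lambda u,v:((u+.5)/5-.5+139,(v+.5)/5-.5+75)
b=lambda u,v:((u-400+.5)/5-.5+285,(v+.5)/5-.5+83)
t,e=tri(S,a(209,298),D,b(614,303));m,e2=tri(S,a(207,319),D,b(601,322))
v=m-t;print(t,m,e,e2,'gap',v@x,'lat',v-(v@x)*x,'tip tool',M.T@(t-s['tcp_pos']),'mark tool',M.T@(m-s['tcp_pos']))
W=cam('wrist',s);print('wrist mark',M.T@(atz(W,(256.5,205),.0772)-s['tcp_pos']))
E
```

```text
[ 0.57131759 -0.24151531  0.08700663] [ 0.57447461 -0.23910237  0.07707484] 0.0011135382125576395 0.0009275126343308378 gap 0.010536035869012762 lat [-3.98125831e-04  1.80604715e-03 -3.22565663e-05] tip tool [ 0.05231642  0.00092189 -0.00198364] mark tool [ 0.06285245  0.00166441 -0.00028953]
wrist mark [0.06278387 0.00167394 0.00023634]
```

```bash
python3 -m inch '[{"claw":0,"tx":0.04,"ty":0.03,"tz":-0.2,"rx":0,"ry":0,"rz":0},{"claw":0,"tx":0.04,"ty":0.03,"tz":-0.2,"rx":0,"ry":0,"rz":0},{"claw":0,"tx":0.04,"ty":0.03,"tz":-0.2,"rx":0,"ry":0,"rz":0},{"claw":0,"tx":0,"ty":0,"tz":0,"rx":0,"ry":0,"rz":0},{"claw":0,"tx":0,"ty":0,"tz":0,"rx":0,"ry":0,"rz":0},{"claw":0,"tx":0,"ty":0,"tz":0,"rx":0,"ry":0,"rz":0},{"claw":0,"tx":0,"ty":0,"tz":0,"rx":0,"ry":0,"rz":0},{"claw":0,"tx":0,"ty":0,"tz":0,"rx":0,"ry":0,"rz":0}]'
python3 force.py
```

```text
time: 9.47
tcp_pos: [0.5561, -0.2419, 0.1308]
tool_rot: [-0.504, 0.431, 0.382, 0.644]
wrist_force: [-0.2, 0.3, -0.8]
finger_gap: 0.0146
t 9.8167 F [-0.14  0.08 -0.69] Fn -0.61 +- 0.13 tcp [ 0.55608 -0.24188  0.13079] along n -0.05062 gap 0.014465642457132827 angle 0.13
```

```bash
python3 -m inch '[{"claw":0,"tx":0.035,"ty":0.005,"tz":-0.095,"rx":0,"ry":0,"rz":0},{"claw":0,"tx":0.035,"ty":0.005,"tz":-0.095,"rx":0,"ry":0,"rz":0},{"claw":0,"tx":0,"ty":0,"tz":0,"rx":0,"ry":0,"rz":0},{"claw":0,"tx":0,"ty":0,"tz":0,"rx":0,"ry":0,"rz":0},{"claw":0,"tx":0,"ty":0,"tz":0,"rx":0,"ry":0,"rz":0},{"claw":0,"tx":0,"ty":0,"tz":0,"rx":0,"ry":0,"rz":0}]'
python3 force.py
```

```text
time: 10.37
tcp_pos: [0.5568, -0.2418, 0.1288]
tool_rot: [-0.504, 0.431, 0.382, 0.644]
wrist_force: [-0.7, -0.0, -1.4]
finger_gap: 0.0143
t 10.7167 F [-0.01  0.01 -0.84] Fn -0.79 +- 0.13 tcp [ 0.55677 -0.24177  0.12884] along n -0.05269 gap 0.01452314012245554 angle 0.13
```

```bash
python3 -m inch '[{"claw":0,"tx":0.035,"ty":0.005,"tz":-0.095,"rx":0,"ry":0,"rz":0},{"claw":0,"tx":0.035,"ty":0.005,"tz":-0.095,"rx":0,"ry":0,"rz":0},{"claw":0,"tx":0,"ty":0,"tz":0,"rx":0,"ry":0,"rz":0},{"claw":0,"tx":0,"ty":0,"tz":0,"rx":0,"ry":0,"rz":0},{"claw":0,"tx":0,"ty":0,"tz":0,"rx":0,"ry":0,"rz":0},{"claw":0,"tx":0,"ty":0,"tz":0,"rx":0,"ry":0,"rz":0}]'
python3 force.py; python3 look.py 9
```

```text
time: 11.27
tcp_pos: [0.5575, -0.2417, 0.1271]
tool_rot: [-0.504, 0.431, 0.381, 0.644]
wrist_force: [-1.5, 0.4, 1.8]
finger_gap: 0.0146
t 11.6167 F [-0.88  0.1   1.81] Fn 1.99 +- 0.15 tcp [ 0.55756 -0.24171  0.12706] along n -0.05463 gap 0.014576306804850806 angle 0.13
[ 0.5575 -0.2417  0.127 ] [ 0.001 -0.002 -0.     0.001  0.    -0.001]
toolx [ 0.3376  0.0575 -0.9395] tooly [-0.9257  0.2012 -0.3204]
scene [179.7 139.6]
139 79
side [324.  147.2]
284 87
wrist [254.3 208. ]
```

View pics/c9.png

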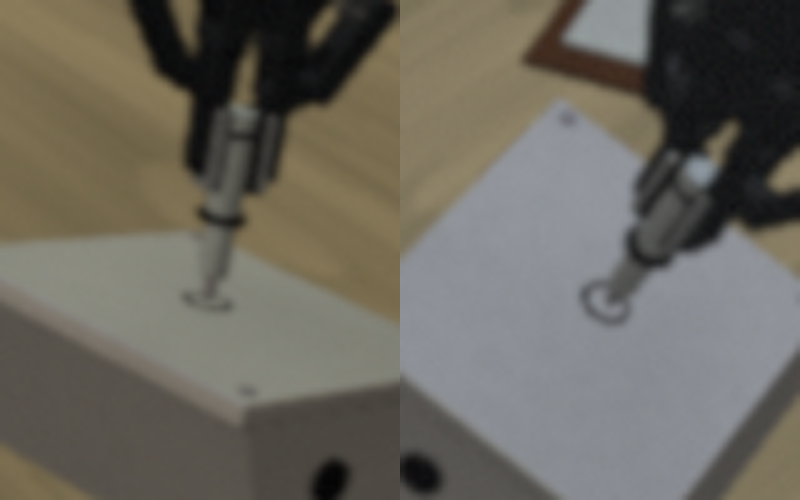

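```bash
python3 - <<'E'
from h import *
S=cam('scene');D=cam('side');s=monitor.observe();M=R.from_quat(s['tool_rot']).as_matrix();x=M[:,0]
a=lambda u,v:((u+.5)/5-.5+139,(v+.5)/5-.5+79)
b=lambda u,v:((u-400+.5)/5-.5+284,(v+.5)/5-.5+87)
t,e=tri(S,a(210,297),D,b(612,301));m,e2=tri(S,a(208,300),D,b(606,302))
v=m-t;print(t.round(4),m.round(4),'gap',v@x,'lat',v-(v@x)*x)
im=cv2.imread('pics/wrist9.png');cv2.imwrite('pics/w9z.png',cv2.resize(im[180:280,205:310],None,fx=5,fy=5,interpolation=cv2.INTER_CUBIC))
A=cv2.imread('pics/scene9.png')[125:155,160:200];B=cv2.imread('pics/side9.png')[130:160,305:345]
cv2.imwrite('pics/z9.png',np.hstack([cv2.resize(i,(400,300),interpolation=cv2.INTER_CUBIC) for i in (A,B)]))
E
```

```text
[ 0.5724 -0.2403  0.0774] [ 0.5744 -0.2388  0.0769] gap 0.001169905115266332 lat [0.00155996 0.00145867 0.00064983]
```

View pics/z9.png

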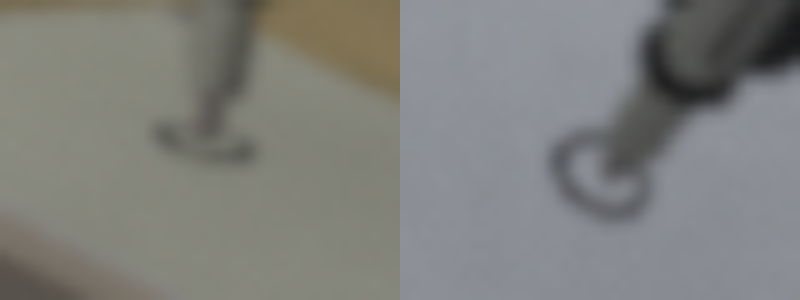

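View pics/w9z.png

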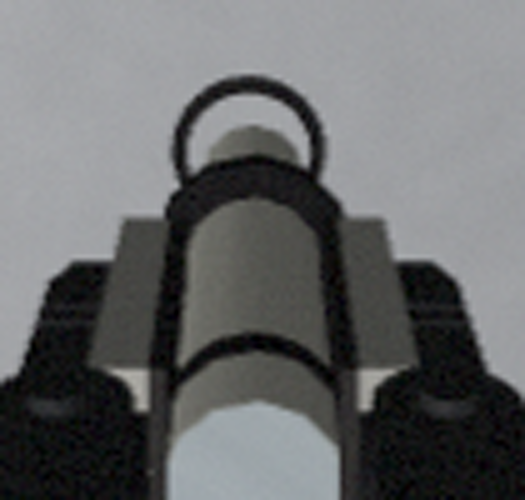

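```bash
python3 -m inch '[{"claw":0,"tx":-0.085,"ty":-0.015,"tz":0.235,"rx":0,"ry":0,"rz":0},{"claw":0,"tx":0,"ty":0,"tz":0,"rx":0,"ry":0,"rz":0},{"claw":0,"tx":0,"ty":0,"tz":0,"rx":0,"ry":0,"rz":0},{"claw":0,"tx":0.15,"ty":0.14,"tz":0.06,"rx":0,"ry":0,"rz":0},{"claw":0,"tx":0,"ty":0,"tz":0,"rx":0,"ry":0,"rz":0},{"claw":0,"tx":0,"ty":0,"tz":0,"rx":0,"ry":0,"rz":0},{"claw":0,"tx":0,"ty":0,"tz":0,"rx":0,"ry":0,"rz":0},{"claw":0,"tx":0.036,"ty":0.006,"tz":-0.1,"rx":0,"ry":0,"rz":0},{"claw":0,"tx":0.036,"ty":0.006,"tz":-0.1,"rx":0,"ry":0,"rz":0},{"claw":0,"tx":0.036,"ty":0.006,"tz":-0.1,"rx":0,"ry":0,"rz":0},{"claw":0,"tx":0.036,"ty":0.006,"tz":-0.1,"rx":0,"ry":0,"rz":0},{"claw":0,"tx":0.036,"ty":0.006,"tz":-0.1,"rx":0,"ry":0,"rz":0},{"claw":0,"tx":0,"ty":0,"tz":0,"rx":0,"ry":0,"rz":0},{"claw":0,"tx":0,"ty":0,"tz":0,"rx":0,"ry":0,"rz":0},{"claw":0,"tx":0,"ty":0,"tz":0,"rx":0,"ry":0,"rz":0},{"claw":0,"tx":0,"ty":0,"tz":0,"rx":0,"ry":0,"rz":0}]'
python3 force.py; python3 force.py
```

```text
time: 13.15
tcp_pos: [0.56, -0.2402, 0.1251]
tool_rot: [-0.504, 0.431, 0.382, 0.644]
wrist_force: [-2.4, 0.6, 3.6]
finger_gap: 0.0142
t 13.5 F [-1.95 -0.07  3.23] Fn 3.69 +- 0.09 tcp [ 0.55998 -0.24016  0.12499] along n -0.05748 gap 0.014926318630372677 angle 0.13
t 13.9 F [-1.52  0.05  3.28] Fn 3.59 +- 0.18 tcp [ 0.55998 -0.24015  0.12491] along n -0.05756 gap 0.014802130706011257 angle 0.13
```

```bash
python3 -m inch '[{"claw":0,"tx":0.02,"ty":0,"tz":-0.05,"rx":0,"ry":0,"rz":0},{"claw":0,"tx":0,"ty":0,"tz":0,"rx":0,"ry":0,"rz":0},{"claw":0,"tx":0,"ty":0,"tz":0,"rx":0,"ry":0,"rz":0},{"claw":0,"tx":0,"ty":0,"tz":0,"rx":0,"ry":0,"rz":0},{"claw":0,"tx":0,"ty":0,"tz":0,"rx":0,"ry":0,"rz":0},{"claw":0,"tx":0,"ty":0,"tz":0,"rx":0,"ry":0,"rz":0}]'
python3 force.py; python3 force.py; python3 look.py 10; python3 - <<'E'
from h import *
A=cv2.imread('pics/scene10.png')[105:155,160:200];B=cv2.imread('pics/side10.png')[110:160,305:345]
cv2.imwrite('pics/z10.png',np.hstack([cv2.resize(i,(400,500),interpolation=cv2.INTER_CUBIC) for i in (A,B)]))
E
```

```text
time: 14.45
tcp_pos: [0.5602, -0.2401, 0.1244]
tool_rot: [-0.504, 0.431, 0.382, 0.644]
wrist_force: [-0.8, -0.6, 4.1]
finger_gap: 0.0147
t 14.8 F [-1.48 -0.09  3.75] Fn 4.03 +- 0.23 tcp [ 0.56015 -0.24013  0.1244 ] along n -0.0581 gap 0.014249554244692927 angle 0.13
t 15.2 F [-0.85  0.05  3.45] Fn 3.52 +- 0.25 tcp [ 0.56015 -0.24012  0.12439] along n -0.05811 gap 0.014830650239391634 angle 0.13
[ 0.5601 -0.2401  0.1244] [ 0.001 -0.001  0.001  0.    -0.001 -0.002]
toolx [ 0.3375  0.0576 -0.9396] tooly [-0.9257  0.2013 -0.3202]
scene [179.3 141.2]
139 81
side [322.5 147.9]
282 87
wrist [254.3 208. ]
```

View pics/z10.png

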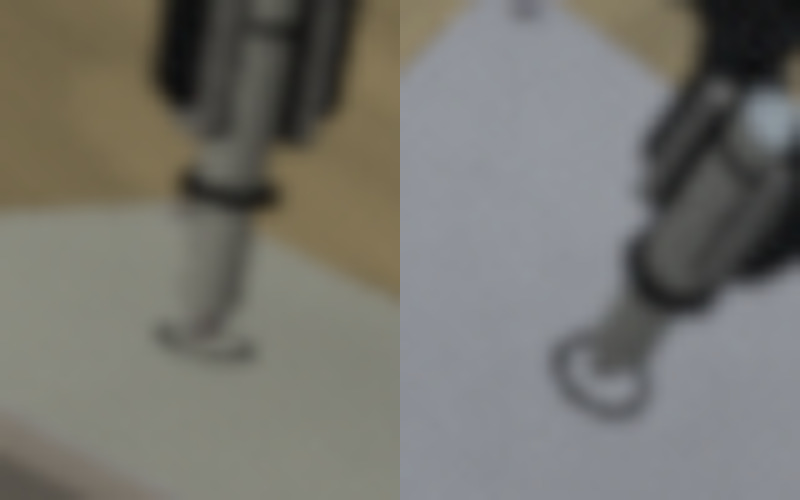

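View pics/wrist10.png

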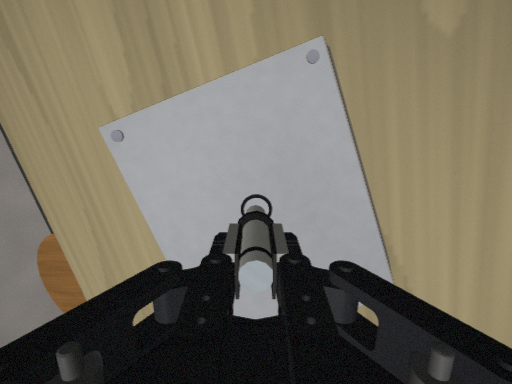

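View pics/scene10.png

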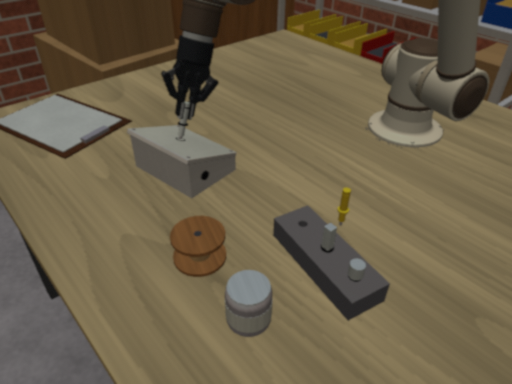

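```bash
python3 -c "
from cell import ticket; print(ticket.sign_off())"
```

```text
the job is handed in; nothing more can be done
None
```

I took the gauge out of its tray pocket and pressed its tip inside the printed circle on the enclosure's sloping face. I handed the job in at about 15 s with the gauge still gripped at 60 N. The sign-off gave no verdict.

**Last checks**
- **Push:** the force along the face normal is about 4.4 N, corrected for the reading just before contact. That puts the sprung tip about 4.8 mm in, and the travel past first contact gives about 4.7 mm.
- **Force spread:** the last two averages were 4.0 and 3.5 N before correction, so the push is known to roughly ±0.5 mm.
- **Square to the face:** the tool axis is within about 0.2° of the estimated face normal. The gauge's own tilt in the gripper was harder to see. The fixed cameras suggested about 2° one way and the wrist camera about 0.8° the other. I put this down to pixel noise, because the gauge was hanging vertically and the tool was vertical when I gripped it.
- **Position:** the tip is about 1–2 mm from the circle's centre, inside its 9 mm inner radius. I backed off once after first contact to re-centre it by about 2 mm.
- **Rest of the scene:** the other two probes, the tin and the reel look unmoved in the final scene picture.

The first move call was refused because its rows left out some of the keys; nothing moved on that call.

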